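# Pyramid of tomato tins in the pizzeria's pull-out tin case

## Task

Pull the tray of the tin case right out by its red knob and put every red tin from the two wooden boards into it as a pyramid: tins on their sides, pointing front to back and centred on the tray's grooves, the three grooves first, then the rest saddled into the gaps of the layer below (four to six tins in all). When all the tins are in, push the loaded tray fully home with the pyramid intact, and knock over none of the bottles, jars or the pepper mill around.

Things in the scene. Friction and masses are not known exactly. Their poses are not given: they have to be found in the camera images.
- tray (a joint): the aluminium pull-out tray of the steel tin case; 0 m = pushed fully home, 0.16 m = pulled fully out towards the robot (end stops at both); it slides along its own x axis (see the point axes) with about 2 N of friction and stays where it is left
- tray_knob (a point): centre of the tray's upright red pull knob (24 mm across, 32 mm tall, on a thinner stem 24 mm tall) at the middle of the tray's front edge, 40 mm above the tray floor and 100 mm in front of row_b. Pinch it from above to pull or push. Axes are the tray's: x points into the case (the shutting way), y across the tray, z up. The tray floor is 25 mm above the counter
- row_a (a point): where the centre of a tin lies when it is seated in the left (+y) groove. The six places move with the tray and share its axes; a tin there points along the tray's x (either way round). The grooves are 53 mm apart
- row_b (a point): where the centre of a tin lies when it is seated in the middle groove. Two ribs, 9 mm high, part the three grooves. Beyond the tins' ends, front and back, the tray floor is flat without walls, so fingers fit there
- row_c (a point): where the centre of a tin lies when it is seated in the right (-y) groove. Side cheeks, 161 mm apart inside and 45 mm above the floor, bound the row
- gap_ab (a point): where the centre of a tin lies when it is seated in the second layer, saddled on the tins at row_a and row_b (45 mm above their centres). Axes as the tray's
- gap_bc (a point): where the centre of a tin lies when it is seated in the second layer, saddled on the tins at row_b and row_c. Axes as the tray's
- peak (a point): where the centre of a tin lies when it is seated on the third layer, saddled on the tins at gap_ab and gap_bc. Axes as the tray's
- case: the fixed case: two aluminium side plates 205 mm tall, outer width 218 mm, and a clear roof at 205 to 211 mm over the counter; origin on the counter, straight below row_b when the tray is home; x points away from the robot into the case. Sides and roof reach from 20 mm in front of the origin to 100 mm behind it, so with the tray fully out its three grooves stand free in front of the case
- tin1: a small closed food tin, red label round a gold can with a white band at the middle, 52 mm in diameter, 62 mm long, about 130 g, lying on its side in a lane of a board at the start; origin at its centre, x along its axis (which end is which does not matter). It can be gripped over its two flat ends (62 mm apart). May be absent (None)
- tin2: a small closed food tin, red label round a gold can with a white band at the middle, 52 mm in diameter, 62 mm long, about 130 g, lying on its side in a lane of a board at the start; origin at its centre, x along its axis (which end is which does not matter). It can be gripped over its two flat ends (62 mm apart). May be absent (None)
- tin3: a small closed food tin, red label round a gold can with a white band at the middle, 52 mm in diameter, 62 mm long, about 130 g, lying on its side in a lane of a board at the start; origin at its centre, x along its axis (which end is which does not matter). It can be gripped over its two flat ends (62 mm apart). May be absent (None)
- tin4: a small closed food tin, red label round a gold can with a white band at the middle, 52 mm in diameter, 62 mm long, about 130 g, lying on its side in a lane of a board at the start; origin at its centre, x along its axis (which end is which does not matter). It can be gripped over its two flat ends (62 mm apart). May be absent (None)
- tin5: a small closed food tin, red label round a gold can with a white band at the middle, 52 mm in diameter, 62 mm long, about 130 g, lying on its side in a lane of a board at the start; origin at its centre, x along its axis (which end is which does not matter). It can be gripped over its two flat ends (62 mm apart). May be absent (None)
- tin6: a small closed food tin, red label round a gold can with a white band at the middle, 52 mm in diameter, 62 mm long, about 130 g, lying on its side in a lane of a board at the start; origin at its centre, x along its axis (which end is which does not matter). It can be gripped over its two flat ends (62 mm apart). May be absent (None)
- board_l: fixed plywood delivery board on the left (+y) side, 320 mm (x) by 280 mm (y), 6 mm thick, where the tins start; three cleats along its x, 10 mm wide, their tops 26 mm over the counter, at its two long edges and its middle line, leave two lanes 125 mm wide centred at y = -68 and +68 mm, open at both ends; origin at the centre of its underside
- board_r: fixed plywood delivery board on the right (-y) side, 320 mm (x) by 280 mm (y), 6 mm thick, where the tins start; three cleats along its x, 10 mm wide, their tops 26 mm over the counter, at its two long edges and its middle line, leave two lanes 125 mm wide centred at y = -68 and +68 mm, open at both ends; origin at the centre of its underside
- oil: bystander: green glass oil bottle, 64 mm wide, 200 mm tall, beside the case; origin at the centre of its underside, z up when standing
- mill: bystander: dark wooden pepper mill, 52 mm wide, 160 mm tall, beside the case; origin at the centre of its underside, z up when standing
- olives: bystander: amber jar with a green cap, 70 mm wide, 90 mm tall; origin at the centre of its underside, z up when standing
- shaker: bystander: small glass shaker with steel cap, 44 mm wide, 85 mm tall; origin at the centre of its underside, z up when standing

How it is judged:
By the outcome, as a careful person would: the job done as asked, in the order asked, and still so for the second after the job is handed in, with the robot touching nothing.
Of tin1, tin2, tin3, tin4, tin5, tin6 only 4 to 6 are there at a start; the rules pass over those that are not, and their reading is None.
At some moment in a run one of tin1, tin2, tin3, tin4, tin5, tin6 may be knocked a few centimetres aside while the robot is not near it.
Once in a run the grip may slacken for a moment while it holds something.
It also fails if it takes over 210 s, if anything falls off the work surface, if the arm or the gripper's body presses on something with over 40 N, if the wrist force passes 120 N, or if a joint passes its speed limit or range.

## Robot

A 7-joint arm with a two-finger parallel gripper is mounted at the origin on the work surface. World frame = base frame: x ahead of the robot, y to its left, z up, the work surface at z = 0. Lengths are in m, angles in rad, forces in N, time in s.
With the tool pointing down it reaches from about 0.4 to 0.85 m from the base axis. Payload 4.4 kg.
Tool frame: the origin (TCP) lies on the mounting face of the last link; the fingertips stand 199 mm ahead of it and the grasp point (between the pads) lies 180 mm ahead of it; z points along the fingers, y is the line along which they close (so a half turn about z gives the same grasp; the last joint's range is limited). The gripper opens to 94 mm and grips with 3 to 60 N. Pads are 16 mm wide; open, the fingers measure 119 mm over their backs; the gripper's body (75 mm by 177 mm) begins 78 mm behind the grasp point.
Start: joints at [1.211, 0.628, 0.038, 1.517, -0.027, 0.996, -0.02], TCP at [0.188, -0.622, 0.405] pointing down, gripper open.
Joint ranges: [-3.06, 3.06], [-0.37, 2.12], [-1.25, 1.32], [0.18, 2.47], [-1.1, 4.24], [0.23, 1.98], [-2.94, 2.94]. Speed limits (rad/s): [2.57, 2.57, 3.14, 3.14, 3.14, 3.14, 3.14].

## Interface

Orientations are given as a unit quaternion [w, x, y, z].
In Python, from plant import * gives the robot as it stands. The module is installed in compiled form; this text tells all that it offers. Calls block until the motion is done:
- move_pose(position, orientation): joint-space move of the TCP to a pose.
- move_straight(position, v=0.15, attitude=None): straight line of the TCP; attitude=None keeps the orientation; v is the mean speed in m/s.
- move_joints(angles): joint-space move.
- command_gripper(opening): finger opening in m; the grip force is fixed at half the most; returns when the fingers have stopped.
- pause(seconds).
- solve_ik(position, orientation): joint angles nearest the present ones, or None.
- read_state(): the state.
- camera(name): name is "side" or "top"; returns (picture, depth): 480x640x3 uint8, blue, green, red; 480x640 float32, m along the optical axis (not along the pixel's ray), 0 where there is no reading.
- camera_model(name): a dict with "fx", "fy", "cx", "cy" (pixels), "cam_to_world" (4x4, takes a point from camera to world coordinates). Camera axes: x right, y down, z forward; pixel columns grow to the right and rows downward; lengths in m; the calibration is good to about 2 mm. A picture is of the moment at which its call begins. camera_model takes no time and is no camera call.
A pose or a line that the arm cannot do raises Unreachable and nothing moves.
- hand_in(): hands the job in; it is judged then, once.
The state is a dict: "clock": time; "joint_positions": joint angles; "joint_velocities": joint speeds; "joint_efforts": joint torques, N m; "tcp_pos": TCP position; "tool_rot": TCP orientation; "wrist_force": force on the tool from outside, world axes, zero at the start; "ft_torque": the same for the moment, N m; "opening": finger opening in m; "grip_force": force on a finger pad.
Only numpy, scipy, OpenCV 4.12 (cv2) and the standard library are available. Lean on these libraries where they do the work, as an engineer would, in place of code of your own. Each camera call takes 0.05 s, during which the arm holds its last target. There are 200 camera calls.

## Working session

There is one attempt and no reset: what is moved stays moved. The work goes in short steps, each a Python script; the robot and the scene stay as the last script left them, time stands still between calls to the robot, and variables do not carry over. Pictures are saved under pics/ and viewed, at most 14 in all, crops included, and the job is handed in when it is done.

```bash
mkdir -p pics; python3 - <<'E'
from plant import *
import cv2,numpy as np
np.set_printoptions(precision=4,suppress=True)
for n in("top","side"):
    p,d=camera(n); cv2.imwrite(f"pics/{n}0.png",p); np.save(f"pics/{n}0.npy",d); m=camera_model(n); print(n,m)
s=read_state();print(s)
E
```

```text
top {'fx': 625.218984721973, 'fy': 625.218984721973, 'cx': 315.92842663543667, 'cy': 235.3648325469407, 'cam_to_world': array([[-0.0214, -0.9982,  0.056 ,  0.4496],
       [-0.9995,  0.0201, -0.0226,  0.019 ],
       [ 0.0214, -0.0565, -0.9982,  1.3859],
       [ 0.    ,  0.    ,  0.    ,  1.    ]])}
side {'fx': 602.4194808867461, 'fy': 602.4194808867461, 'cx': 324.18259660327556, 'cy': 229.5579453713579, 'cam_to_world': array([[-0.7991, -0.3855,  0.4614, -0.1284],
       [-0.6011,  0.5316, -0.5967,  0.8448],
       [-0.0153, -0.7542, -0.6565,  1.0543],
       [ 0.    ,  0.    ,  0.    ,  1.    ]])}
{'clock': 0.1, 'joint_positions': array([ 1.2112,  0.6292,  0.0384,  1.5182, -0.027 ,  0.9963, -0.02  ]), 'joint_velocities': array([ 0.0007, -0.0012,  0.0004, -0.0026, -0.001 ,  0.001 , -0.0011]), 'joint_efforts': array([  0.003 , -55.0783,   1.1474, -18.7116,  -0.0522,   0.0192,
         0.    ]), 'tcp_pos': array([ 0.1882, -0.6219,  0.4039]), 'tool_rot': array([-0.0008,  0.9892,  0.1464, -0.0001]), 'wrist_force': array([-0.0314, -0.3406, -0.0888]), 'ft_torque': array([ 0.0209, -0.0439, -0.0228]), 'grip_force': 0.0, 'opening': 0.09409101794850802}
```

View pics/top0.png

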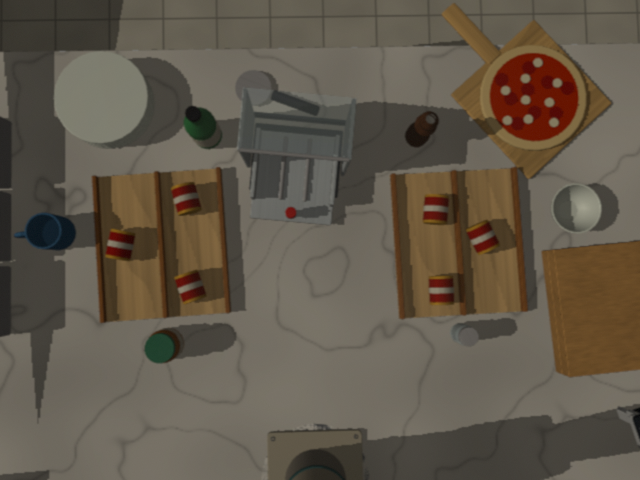

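View pics/side0.png

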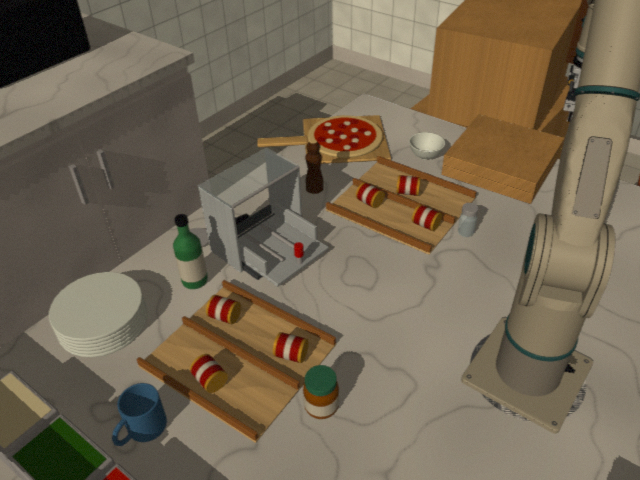

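The top view shows six tins at (186,199), (120,244), (190,287), (435,209), (483,237) and (441,290). The red knob is at (291,213), with the case behind it. The oil bottle and mill stand either side of the case, the olives are at (162,346) and the shaker at (465,334).

```bash
cat > h.py <<'E'
from plant import *
import cv2,numpy as np
np.set_printoptions(precision=4,suppress=True)
def cloud(name,save=None):
    p,d=camera(name); m=camera_model(name)
    if save: cv2.imwrite(f"pics/{save}.png",p)
    v,u=np.mgrid[:480,:640]
    c=np.stack([(u-m["cx"])/m["fx"]*d,(v-m["cy"])/m["fy"]*d,d],-1)
    T=m["cam_to_world"]; w=c@T[:3,:3].T+T[:3,3]; w[d==0]=np.nan
    return p,w
def redmask(p):
    h=cv2.cvtColor(p,cv2.COLOR_BGR2HSV)
    return (((h[...,0]<7)|(h[...,0]>172))&(h[...,1]>150)&(h[...,2]>50)).astype(np.uint8)
def tins(p,w):
    """[(x,y,z_top,axis angle,npix)] of each tin on the boards; two red halves per tin"""
    r=redmask(p); r[np.isnan(w[...,2])]=0
    wz=np.nan_to_num(w[...,2],nan=-1); ok=(wz>0.02)&(wz<0.2)&(w[...,0]<0.85)&(w[...,0]>0.2)
    r=r*ok
    g=cv2.morphologyEx(r.astype(np.uint8),cv2.MORPH_CLOSE,np.ones((7,7)))
    n,l,st,ct=cv2.connectedComponentsWithStats(g); out=[]
    for i in range(1,n):
        if st[i,4]<120: continue
        m=(l==i)&(r>0)
        n2,l2,s2,_=cv2.connectedComponentsWithStats(m.astype(np.uint8))
        k=np.argsort(-s2[1:,4])[:2]+1
        if len(k)<2: continue
        a,b=[np.nanmean(w[l2==j],0) for j in k]
        q=w[(cv2.dilate((l==i).astype(np.uint8),np.ones((9,9)))>0)&ok&(wz>np.nanmax(w[m][:,2])-0.03)]
        rc=cv2.minAreaRect(q[:,:2].astype(np.float32))
        th=np.arctan2(*(a-b)[1::-1]); th=(th+np.pi/2)%np.pi-np.pi/2
        out.append(dict(uv=ct[i].round(0),mid=(a+b)/2,rect=np.array([*rc[0],*rc[1],rc[2]]),th=th,top=np.nanpercentile(w[m][:,2],97),sep=np.linalg.norm(a-b)))
    return out
E
python3 - <<'E'
from h import *
p,w=cloud("top")
for t in tins(p,w): print(t)
r=redmask(p); print("knob"); 
q=w[(r>0)]; q=q[(abs(q[:,1]-0.05)<.06)&(q[:,0]<.75)&(q[:,0]>.3)]; print(q.mean(0),q.max(0),q.min(0),len(q))
box=(np.abs(w[...,1]-.05)<.2)&(w[...,0]>.4)&(w[...,0]<.95)
for lo,hi in((.19,.22),(.06,.08),(.015,.035)):
    m=(box&(w[...,2]>lo)&(w[...,2]<hi)); 
    n,l,s,c=cv2.connectedComponentsWithStats(m.astype(np.uint8))
    for i in range(1,n):
        if s[i,4]>60: print(lo,s[i],cv2.minAreaRect(w[l==i][:,:2].astype(np.float32)),np.median(w[l==i],0))
z=np.nan_to_num(w[...,2]); cv2.imwrite("pics/crop.png",np.hstack([cv2.resize(p[70:240,170:370],None,fx=2,fy=2),cv2.resize(cv2.cvtColor(np.clip(z[70:240,170:370]*1000,0,255).astype(np.uint8),cv2.COLOR_GRAY2BGR),None,fx=2,fy=2)]))
E
```

```text
{'uv': array([535., 109.]), 'mid': array([ 0.7804, -0.4696,  0.0239]), 'rect': array([ 0.7856, -0.5037,  0.1285,  0.2126,  0.1384]), 'th': np.float64(-1.1220507184079456), 'top': np.float64(0.02948138624653388), 'sep': np.float64(0.0820012139380965)}
{'uv': array([182., 198.]), 'mid': array([0.6102, 0.2709, 0.0558]), 'rect': array([ 0.6108,  0.2685,  0.0629,  0.0524, 13.0666]), 'th': np.float64(0.2797768365545905), 'top': np.float64(0.06204901356415774), 'sep': np.float64(0.0305703224481614)}
{'uv': array([482., 238.]), 'mid': array([ 0.5119, -0.3673,  0.0528]), 'rect': array([ 0.5142, -0.3729,  0.0631,  0.0527, 24.7507]), 'th': np.float64(0.44021308357157096), 'top': np.float64(0.061725560188651905), 'sep': np.float64(0.030254378041067172)}
{'uv': array([116., 244.]), 'mid': array([0.5146, 0.4123, 0.0561]), 'rect': array([ 0.5139,  0.4111,  0.0499,  0.0619, 79.0443]), 'th': np.float64(-0.1999121312135239), 'top': np.float64(0.06176332868486678), 'sep': np.float64(0.030431151949083406)}
{'uv': array([187., 287.]), 'mid': array([0.42  , 0.2636, 0.0553]), 'rect': array([ 0.4207,  0.261
[... 639 characters left out ...]
8, 0.05906539410352707), 25.145042419433594) [0.731  0.2063 0.0711]
0.06 [249 153   9  45 200] ((0.6539073586463928, 0.11950134485960007), (0.00964123010635376, 0.09372273832559586), 83.990234375) [0.6529 0.1194 0.0698]
0.06 [329 161   8  44 192] ((0.6351123452186584, -0.049338437616825104), (0.009232716634869576, 0.09236361086368561), 83.6377182006836) [ 0.6352 -0.0492  0.0697]
0.015 [ 250  154   83   71 4707] ((0.6288440227508545, 0.03720866143703461), (0.17845574021339417, 0.14274795353412628), 83.61273193359375) [0.6273 0.0357 0.0251]
0.015 [216 167  13 129 652] ((0.5400355458259583, 0.19324637949466705), (0.280006468296051, 0.011513243429362774), 2.98958158493042) [0.5394 0.1928 0.0257]
```

View pics/crop.png

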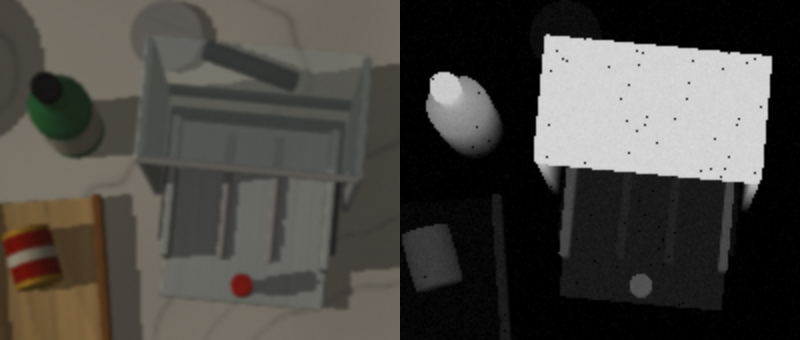

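```bash
python3 - <<'E'
s=open('h.py').read(); i=s.index("def tins")
s=s[:i]+'''def tins(p,w):
    """red tins in reach: centre xy (rect over the visible upper half), sizes, axis angle, top z"""
    wz=np.nan_to_num(w[...,2],nan=-1); ok=(wz>0.03)&(wz<0.2)&(w[...,0]<0.72)&(w[...,0]>0.25)&(abs(w[...,1])<.55)
    g=cv2.morphologyEx(redmask(p)*ok.astype(np.uint8),cv2.MORPH_CLOSE,np.ones((9,9)))
    n,l,st,ct=cv2.connectedComponentsWithStats(g); out=[]
    for i in range(1,n):
        if st[i,4]<130: continue
        m=cv2.dilate((l==i).astype(np.uint8),np.ones((9,9)))>0
        top=np.percentile(wz[(l==i)&ok],95)
        q=w[m&ok&(wz>top-0.03)]
        (x,y),(a,b),t=cv2.minAreaRect(q[:,:2].astype(np.float32))
        t=np.radians(t if a>b else t+90); t=(t+np.pi/2)%np.pi-np.pi/2
        out.append(np.array([x,y,max(a,b),min(a,b),t,top]))
    return out
def quat(phi):
    a=(phi+np.pi/2)/2; return np.array([0,np.cos(a),np.sin(a),0])
def best(g,phi):
    """grasp point g, closing line phi: TCP position and quaternion, of the two half turns the one with joint 7 nearest its middle"""
    P=np.array(g)+[0,0,.18]; c=[]
    for f in(phi,phi+np.pi):
        j=solve_ik(P,quat(f))
        if j is not None: c.append((abs(j[6]),f,np.array(j)))
    c.sort(key=lambda k:k[0]); return P,quat(c[0][1]),c[0][2]
def goto(g,phi): P,q,j=best(g,phi); move_pose(P,q)
def line(g,v=.15): move_straight(np.array(g)+[0,0,.18],v)
YAW=np.radians(-6.3); X=np.array([np.cos(YAW),np.sin(YAW),0]); Y=np.array([-X[1],X[0],0])
ORG=np.array([.6885,.0301,0])
'''
open('h.py','w').write(s)
E
python3 - <<'E'
from h import *
p,w=cloud("top")
T=tins(p,w)
for t in T: print(t, best([t[0],t[1],.032],t[4])[2], best([t[0],t[1],.25],t[4])[2])
k=np.array([.5721,.0420,.065])
B=ORG-.16*X
for g,f in((k,YAW+np.pi/2),(k-.143*X,YAW+np.pi/2),(B+[0,0,.25],YAW),(B+.053*Y+[0,0,.051],YAW),(B-.053*Y+[0,0,.051],YAW)): print(g,best(g,f)[2])
E
```

```text
[0.6105 0.2695 0.063  0.0521 0.2799 0.0612] [-0.2831  0.9019 -0.3071  1.5913  0.3738  0.7069 -0.4872] [-0.0472  0.7329 -0.773   1.4181  0.5245  1.2023 -0.6001]
[ 0.5772 -0.2721  0.0623  0.0533 -0.108   0.0611] [ 0.4916  0.8574 -0.1599  1.6837  0.2095  0.6173  0.1068] [ 0.5589  0.5973 -0.2728  1.5165  0.1754  1.0519  0.1359]
[ 0.5141 -0.3721  0.0633  0.0526  0.4167  0.0608] [ 0.7332  0.8613 -0.2533  1.6925  0.3287  0.6298  0.7139] [ 0.8235  0.6066 -0.4063  1.5245  0.2606  1.0643  0.7718]
[ 0.5142  0.4119  0.0617  0.0488 -0.2132  0.0619] [-0.6541  0.8766 -0.1103  1.6217  0.1401  0.651  -1.0498] [-0.291   0.7253 -0.7934  1.4445  0.5333  1.1947 -1.3678]
[0.4205 0.262  0.0619 0.0515 0.3247 0.0613] [-0.6932  0.7394  0.1188  2.0899 -0.2524  0.3255 -0.0409] [ 0.0145  0.5095 -0.9237  1.8903  0.4861  0.9844 -0.8026]
[ 0.402  -0.2791  0.0605  0.053  -0.0076  0.0606] [ 0.6515  0.7327 -0.1513  2.1012  0.3176  0.3288  0.2294] [ 0.7954  0.3826 -0.3367  1.915   0.162   0.8702  0.3688]
[0.5721 0.042  0.065 ] [ 0.2574  0.8153 -0.6128  1.8515  0.7032  0.7042  0.6954]
[0.43   0.0577 0.065 ] [ 0.0346  0.6444 -0.3359  2.2302  0.6081  0.3539  0.6448]
[0.5295 0.0477 0.25  ] [ 0.1385  0.4521 -0.4069  1.808   0.2181  0.9256 -0.4737]
[0.5353 0.1003 0.051 ] [-0.1397  0.7389 -0.1487  1.946   0.2212  0.4721 -0.5576]
[ 0.5237 -0.005   0.051 ] [ 0.0718  0.723  -0.1747  2.0025  0.2744  0.4382 -0.4193]
```

All six tins come out at about 62x52 mm and everything is reachable. The tray now stands about 17 mm out, so next I pull it.

```bash
python3 - <<'E'
from h import *
k=np.array([.5721,.0422,.066])
f=YAW+np.pi/2
goto(k+[0,0,.17],f); line(k+[0,0,.05]); line(k,.08)
command_gripper(.02); s=read_state(); print(s["opening"],s["grip_force"],s["wrist_force"],s["clock"])
for d in (.10,.138,.142,.145,.148):
    line(k-d*X,.08 if d<.14 else .03); s=read_state(); print(d,s["tcp_pos"],s["wrist_force"],s["opening"])
    if np.dot(s["wrist_force"],X)>12: break
command_gripper(.06); s=read_state(); g=s["tcp_pos"]-[0,0,.18]; line(g+[0,0,.08]); line(g+[0,0,.2])
goto([.45,-.2,.27],0)
p,w=cloud("top","tray1")
q=w[(redmask(p)>0)]; q=q[(abs(q[:,1]-0.05)<.06)&(q[:,0]<.6)&(q[:,0]>.3)&(q[:,2]<.1)]; print("knob",q.mean(0),len(q), ((ORG[:2]-q.mean(0)[:2])@X[:2])-.1)
box=(np.abs(w[...,1]-.05)<.15)&(w[...,0]>.38)&(w[...,0]<.7)
m=(box&(w[...,2]>.06)&(w[...,2]<.08))
n,l,s,c=cv2.connectedComponentsWithStats(m.astype(np.uint8))
for i in range(1,n):
    if s[i,4]>60: print(s[i],cv2.minAreaRect(w[l==i][:,:2].astype(np.float32)))
print(len(tins(p,w)),read_state()["clock"])
E
```

```text
0.0236993640683758 30.00026375055313 [ 0.1473 -1.7976  1.1347] 5.7167
0.1 [0.472  0.0526 0.2459] [-1.2484 -4.8587  0.4677] 0.023529422968678545
0.138 [0.4337 0.0569 0.2459] [-2.8911 -5.2375  2.2839] 0.023512437955431665
0.142 [0.431  0.0571 0.2459] [ 1.3678 -6.5761 -1.3211] 0.02345916840466327
0.145 [0.4302 0.057  0.2459] [ 7.2876 -7.2415 -8.7268] 0.02333692407590534
0.148 [0.4293 0.057  0.246 ] [ 14.4162 -10.287  -15.7592] 0.023416332182231176
knob [0.4324 0.0575 0.0802] 79 0.15753524510998992
[243 194  11  71 323] ((0.5401713848114014, 0.13222000002861023), (0.00976538471877575, 0.14850831031799316), 83.81146240234375)
[323 201  11  71 310] ((0.521752119064331, -0.03672881796956062), (0.009193789213895798, 0.14883162081241608), 83.7177734375)
4 11.9583
```

View pics/tray1.png

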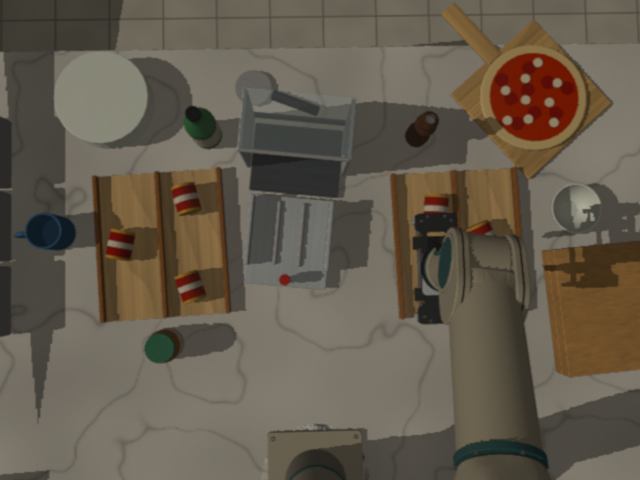

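The tray is at its end stop (the force rose at about 0.16 m) and the tins are undisturbed. I place the first tin.

```bash
cat >> h.py <<'E'
YAW=np.radians(-6.24); X=np.array([np.cos(YAW),np.sin(YAW),0]); Y=np.array([-X[1],X[0],0])
RB=np.array([.530,.0473,.051])
S=dict(a=RB+.053*Y,b=RB,c=RB-.053*Y,ab=RB+.0265*Y+[0,0,.045],bc=RB-.0265*Y+[0,0,.045],pk=RB+[0,0,.09])
def board(p,w): return [t for t in tins(p,w) if .057<t[2]<.068 and .046<t[3]<.057 and t[5]<.075 and abs(t[1]-.047)>.14]
def slots(w,RB=RB):
    """top z over each slot line, with x and y extents (mm, tray frame) of what lies there near its own height"""
    q=w.reshape(-1,3)-RB; u=q@X; v=q@Y; z=q[:,2]+RB[2]; r={}
    for k,s in S.items():
        o=(s-S['b'])@Y; zc=s[2]
        m=(abs(v-o)<.026)&(abs(u)<.045)&(z>zc+.008)&(z<zc+.04)
        if m.sum()>40: r[k]=[round(float(1000*i)) for i in(np.percentile(z[m],90)-zc,*np.percentile(u[m],[1,99]),*np.percentile(v[m]-o,[1,99]))]
    return r
def grip_ok(): s=read_state(); return .058<s["opening"]<.066 and s["grip_force"]>5
def pick(t,zc=.033):
    g=np.array([t[0],t[1],zc])
    goto(g+[0,0,.17],t[4]); line(g+[0,0,.06],.25); line(g,.1); command_gripper(.055)
    if not grip_ok(): print("grip?",read_state()["opening"])
    line(g+[0,0,.04],.12); line(g+[0,0,.22],.25); pause(.1); return grip_ok()
def place(k,dz=.001):
    s=S[k]+[0,0,dz]; hi=max(.25,s[2]+.09)
    goto([s[0],s[1],hi],YAW); ok=grip_ok(); 
    if not ok: print("LOST?",read_state()["opening"],read_state()["grip_force"]); return False
    line(s+[0,0,.03],.2); line(s+[0,0,.008],.06); pause(.2); f0=read_state()["wrist_force"][2]; d=0
    for d in(.004,.002,.001,0,-.001,-.002,-.003):
        line(s+[0,0,d],.03); f=read_state()["wrist_force"][2]-f0
        if f>3: break
    print(k,"down at",d,"f",round(f,1),"open",round(read_state()["opening"],4))
    command_gripper(.078); line(s+[0,0,.05],.1); line([s[0],s[1],hi],.25); command_gripper(.094); return True
E
python3 - <<'E'
from h import *
command_gripper(.094)
p,w=cloud("top"); T=board(p,w); T.sort(key=lambda t:-t[0]); t=[t for t in T if t[1]>.2][0]; print(len(T),t)
print(pick(t)); print(place('a'))
p,w=cloud("top","p1"); 
for t in board(p,w): print(t)
print(slots(w),read_state()["clock"])
E
```

```text
3 [0.6104 0.2688 0.0626 0.0531 0.2575 0.0618]
True
a down at -0.001 f 10.5 open 0.0622
True
[ 0.5773 -0.272   0.0629  0.0525 -0.0939  0.0606]
[ 0.5146 -0.3723  0.0625  0.0525  0.4538  0.0606]
[ 0.5137  0.4106  0.0619  0.0514 -0.1879  0.0619]
[0.4207 0.2613 0.0618 0.053  0.3221 0.0613]
[ 0.402  -0.2785  0.0606  0.0546 -0.0065  0.0602]
{} 24.0833
```

View pics/p1.png

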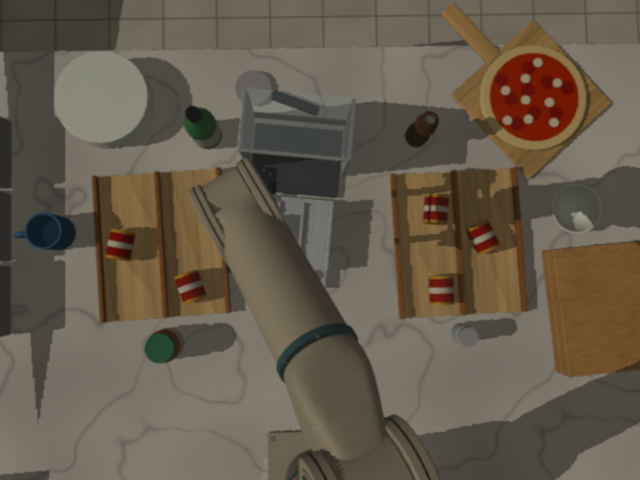

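The arm hides the tray from this pose, but all five remaining board tins show. I carry on, checking the slots while the arm is over a board.

```bash
python3 - <<'E'
from h import *
p,w=cloud("top"); T=board(p,w); t=max(T,key=lambda t:t[0]-(t[1]<0)); print(len(T),t)
ok=pick(t); p,w=cloud("top"); print(ok,slots(w)); print(place('b'))
p,w=cloud("top"); T=board(p,w); t=max(T,key=lambda t:t[0]-(t[1]>0)); print(len(T),t)
ok=pick(t); p,w=cloud("top","p2"); print(ok,slots(w),read_state()["clock"])
E
```

```text
5 [ 0.5137  0.4104  0.0624  0.0516 -0.2344  0.0616]
True {'a': [28, -31, 30, -25, 24]}
b down at -0.001 f 10.5 open 0.0624
True
4 [ 0.5771 -0.2719  0.063   0.053  -0.0936  0.0604]
True {'a': [27, -30, 31, -23, 25], 'b': [27, -31, 30, -23, 25]} 40.2
```

View pics/p2.png

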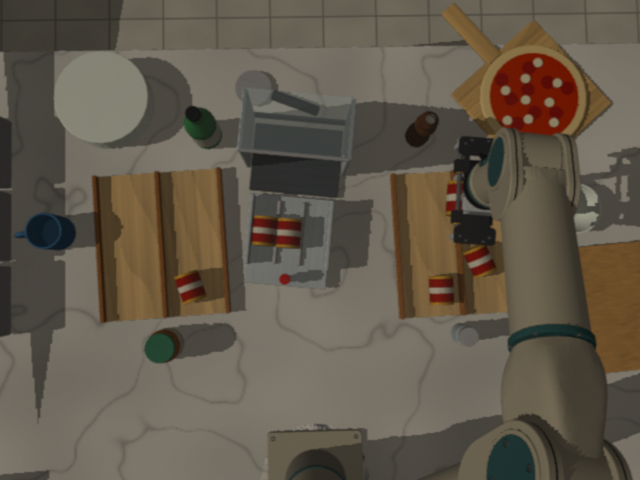

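Two tins sit neatly in grooves a and b. The tin at (483,237) has been knocked to (480,262), so re-detecting before each pick covers it. I continue.

```bash
python3 - <<'E'
from h import *
print(place('c'))
p,w=cloud("top"); T=board(p,w); print(np.array(T)); t=min(T,key=lambda t:t[1]+t[0]*.0)
ok=pick(t); p,w=cloud("top","p3"); print(ok,slots(w),read_state()["clock"])
E
```

```text
c down at 0 f 3.2 open 0.0617
True
[[ 0.4639 -0.3635  0.062   0.0535  0.4095  0.0601]
 [ 0.4206  0.2616  0.0627  0.0527  0.3013  0.061 ]
 [ 0.4021 -0.279   0.0605  0.0537 -0.0025  0.0605]]
True {'a': [27, -30, 31, -23, 25], 'b': [28, -31, 30, -23, 25], 'c': [28, -31, 29, -25, 24]} 51.2
```

View pics/p3.png

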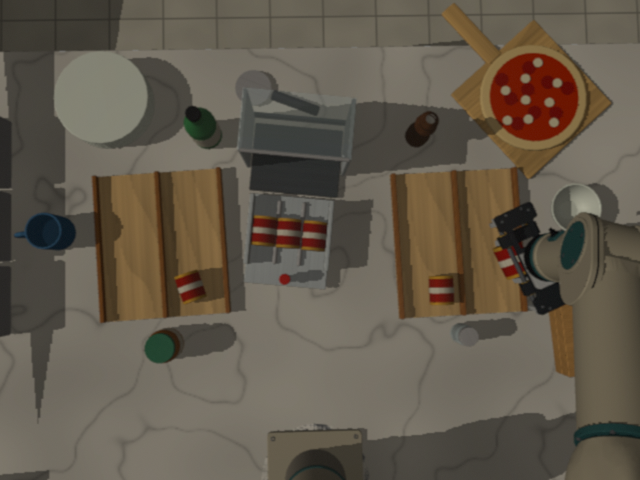

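All three grooves are filled and the fourth tin is in the gripper. Next is the second layer.

```bash
python3 - <<'E'
from h import *
print(place('bc'))
p,w=cloud("top"); T=board(p,w); print(np.array(T)); t=min(T,key=lambda t:t[1])
ok=pick(t); p,w=cloud("top","p4"); print(ok,slots(w),read_state()["clock"])
E
```

```text
bc down at 0 f 5.3 open 0.0621
True
[[ 0.4208  0.2615  0.062   0.0522  0.3409  0.0614]
 [ 0.402  -0.2787  0.0605  0.0526 -0.0088  0.0599]]
True {'a': [27, -30, 31, -23, 25], 'b': [28, -31, 30, -6, 26], 'c': [28, -31, 30, -25, 16], 'bc': [26, -31, 30, -23, 25]} 62.0667
```

View pics/p4.png

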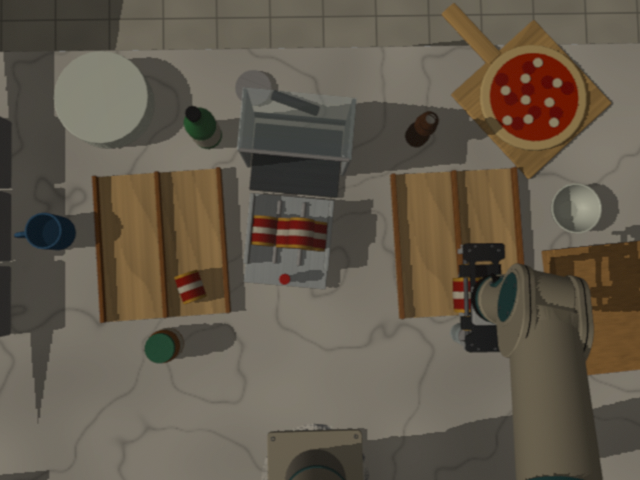

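```bash
python3 - <<'E'
from h import *
print(place('ab'))
p,w=cloud("top"); T=board(p,w); print(np.array(T)); t=T[0]
if len(T)==1:
    ok=pick(t); p,w=cloud("top"); print(ok,slots(w),read_state()["clock"])
    r=slots(w)
    if ok and all(k in r and abs(r[k][0]-26)<5 for k in('ab','bc')): print(place('pk'))
    goto([.40,-.28,.27],0); p,w=cloud("top","p5"); print(slots(w)); cv2.imwrite("pics/s5.png",camera("side")[0])
    print(read_state()["clock"])
E
```

```text
ab down at 0.001 f 3.1 open 0.062
True
[[0.4207 0.2614 0.062  0.0522 0.3193 0.0611]]
True {'a': [28, -32, 31, -11, 26], 'c': [28, -32, 30, -25, 16], 'ab': [27, -32, 29, -22, 25], 'bc': [26, -31, 29, -23, 24]} 72.2667
pk down at -0.002 f 6.0 open 0.062
True
{'a': [28, -30, 32, 3, 26], 'c': [28, -31, 30, -26, 14], 'ab': [27, -32, 30, -6, 25], 'bc': [26, -31, 30, -25, 6], 'pk': [26, -31, 30, -23, 24]}
79.4417
```

View pics/s5.png

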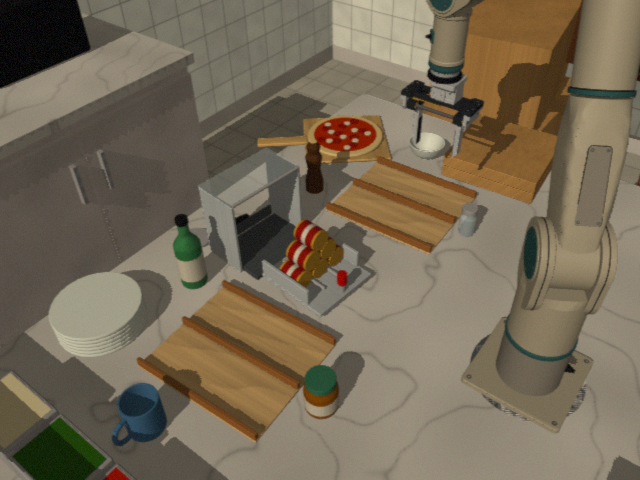

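The pyramid of six stands intact in the tray and the bystanders are upright. I push it home slowly.

```bash
python3 - <<'E'
from h import *
f=YAW+np.pi/2
k=np.append((RB-.1*X)[:2],.066); print(k)
command_gripper(.07)
goto(k+[-.0,0,.20],f); line(k+[0,0,.05],.15); line(k,.06); command_gripper(.02)
s=read_state(); print(s["opening"],s["wrist_force"])
for d in (.05,.10,.15,.156,.158,.160,.161,.162,.163,.164,.165):
    line(k+d*X,.05 if d<.151 else .015); s=read_state(); fx=s["wrist_force"]@X; print(d,round(fx,1),round((s["tcp_pos"]-k)@X,4),end="; ")
    if d>.157 and fx<-12: break
command_gripper(.06); g=s["tcp_pos"]-[0,0,.18]; line(g+[0,0,.05],.08); line(g+[0,0,.15]); goto([.42,-.28,.27],0)
p,w=cloud("top","p6"); q=w[(redmask(p)>0)]; q=q[(abs(q[:,1]-0.05)<.06)&(q[:,0]<.7)&(q[:,0]>.3)&(q[:,2]<.1)&(q[:,2]>.06)]; print("knob",q.mean(0),len(q),(ORG[:2]-q.mean(0)[:2])@X[:2]-.1)
sd,_=cloud("side"); cv2.imwrite("pics/s6.png",np.hstack([cv2.resize(sd[130:330,170:350],None,fx=2,fy=2),cv2.resize(p[80:280,160:340],None,fx=2,fy=2)])); print(read_state()["clock"])
E
```

```text
[0.4306 0.0582 0.066 ]
0.023592477999357944 [-0.3406 -4.1187  1.5661]
0.05 -0.3 0.05; 0.1 -1.3 0.1001; 0.15 -0.7 0.1503; 0.156 -1.0 0.1561; 0.158 -0.6 0.1581; 0.16 -4.2 0.159; 0.161 -7.2 0.1593; 0.162 -8.9 0.1596; 0.163 -11.5 0.16; 0.164 -12.8 0.1603; knob [0.6306 0.0653 0.0775] 152 -0.03861189819150553
93.5833
```

View pics/s6.png

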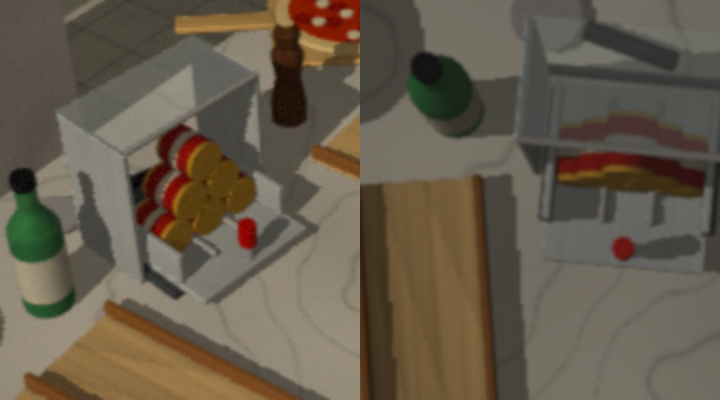

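The pyramid is intact under the roof. The knob is at (292,204), 9 px (about 18 mm) further in than at the start, when it stood 17 mm out, and the force rose at the inner stop. The tray is home, so I hand in.

```bash
python3 -c "
from plant import *
print(hand_in())"
```

```text
the job is handed in; nothing more can be done
None
```

All six red tins are stacked as a pyramid in the tray, the tray is pushed fully home with the pyramid intact and no bystander seen knocked over, and the job was handed in at about 94 s; no verdict was returned.

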